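# Push an offcut through the flap of the scrap chute

### The arm

A 6-joint arm with a two-finger parallel gripper is mounted at the origin on the work surface. World frame = base frame: x ahead of the robot, y to its left, z up, the work surface at z = 0. Lengths are in m, angles in degrees, forces in N, time in s.
With the tool pointing down it reaches from about 0.4 to 0.825 m from the base axis. Payload 7 kg.
Tool frame: the origin (TCP) lies at the very end of the fingers, on their centre line; the grasp point (between the pads) lies 19 mm behind it (r.hold_point_z is the distance from the TCP to the grasp point, in m); x points along the fingers, y is the direction in which the jaws open and shut, and the axes are right-handed (so a half turn about x gives the same grasp; the last joint's range is limited). The gripper opens to 88 mm and grips with 3 to 60 N. Pads are 19 mm wide; open, the fingers measure 130 mm over their backs; the gripper's body (78 mm by 193 mm) begins 47 mm behind the grasp point.
Start: joints at [16.507, 20.546, 0.682, 0, -70.136, -16.507], TCP at [0.675, -0, 0.192] pointing down, gripper open.
Joint ranges: [-176.03, 176.03], [-82.01, 121.73], [-58.28, 71.71], [-173.87, 95.51], [-174.79, -0.11], [-173.66, 173.66]. Speed limits (degrees/s): [136.94, 136.94, 172.46, 180, 180, 180].

### API

Orientations are given as [roll, pitch, yaw] about the fixed x, y, z axes, in that order (R = Rz(yaw) Ry(pitch) Rx(roll)).
In Python, from plant import r gives the robot as it stands. The module is installed in compiled form; this text tells all that it offers.
- The arm moves only by the shell command python3 -m creep 'ROWS' [FORCE]. ROWS is JSON, a list of rows, each a list of 7 numbers: the turn, a rotation vector about the tool's x, y, z in rad, then the shift along the tool's x, y, z in cm, then the opening in per cent of the stroke, from 0 (shut) to 100 (fully open). In form: [[rx, ry, rz, x, y, z, fingers], ...]. A call has 1 to 8 rows; each row shifts and turns the commanded pose from where the row before left it, along the tool's axes as they then stand; what a row does not reach is not made up. A row lasts 1/10 s, in which the tool goes at most 50 mm and 8.59 degrees, less where a joint would pass 70% of its speed; a pose out of reach is approached as far as the arm can. A call is refused whole if a number of a shift passes 5 or a number of a turn 0.15, either way. A call with a gripper value outside its range is refused whole. The fingers move at their own pace and stop on an object; FORCE is the grip in N (left out, the last holds). Time passes only in rows, so rows that do not move let the fingers close. It gives the time, the measured TCP pose, the force and the opening at its end, in the units of the state.
- r.get_state(): the state, without advancing time (a new reading comes with each control period).
- r.capture(name): name is "scene" or "side" or "wrist"; returns (picture, depth): 420x560x3 uint8, blue, green, red; 420x560 float32, m along the optical axis (not along the pixel's ray), 0 where there is no reading.
- r.camera_info(name): a dict with "fovy" (degrees; the focal length in pixels is half the picture's height over the tangent of half this angle, whatever the lens; pixels are square), "cx", "cy" (the principal point, pixels), "dist_coeffs" ([k1, k2, p1, p2, k3] as OpenCV has them; the pictures are not rectified), "camera_from_world" (4x4, takes a point from world to camera coordinates). Camera axes: x right, y down, z forward; pixel columns grow to the right and rows downward; lengths in m; the calibration is good to about 2 mm. A picture is of the moment at which its call begins: read the wrist's pose just before it. camera_info takes no time and is no camera call; for the wrist camera it gives the pose at the moment of the call.
- r.close_job(): hands the job in, once; it reports no verdict.
Trained networks look in the newest picture that a camera, given by its name, has taken for a name from the list of things; names that differ only in an ending like _2 or _b are one class to them, and where a whole thing is asked for, a point or a joint stands for the part that bears it (a point fixed in the world has none). Each returns a list of dicts, best first, with "score" (0 to 1); they miss things now and then, are a little off and sometimes report something else, mostly with a low value. They report only what shows in the picture. A call takes as long as a camera call.
- r.look_for(query, camera): "rect" ([left, top, right, bottom] in pixels, round what is visible of it).
- r.masks_of(query, camera): "pixels" (420x560 bool, what is visible of it) and "rect" ([left, top, right, bottom] in pixels, round what is visible of it).
The state is a dict: "time_s": time; "joints": joint angles; "qd": joint speeds; "joint_torque": joint torques, N m; "tcp_pos": TCP position; "eef_rot": TCP orientation; "contact_force": force on the tool from outside, world axes, zero at the start; "moment": the same for the moment, N m; "gripper_width": finger opening in m.
Only numpy, scipy, OpenCV 4.12 (cv2) and the standard library are available. Lean on these libraries where they do the work, as an engineer would, in place of code of your own. Each camera call takes 0.05 s, during which the arm holds its last target. There are 200 camera calls.

### The job

Clear the wooden offcut off the chute's deck: without gripping it or picking it up, push it gently with the fingertips through the red hanging flap until it slides down into the chute's bin. Then draw the fingers back so that the flap swings fully shut, and leave the pencil and the other things on the bench where they are. Do not force the flap.

Things in the scene. Friction and masses are not known exactly. Their poses are not given: they have to be found in the camera images.
- chute: Plywood scrap chute fixed to the bench. Origin on the bench surface straight below the flap's hinge rod, mid-width; +x is the way the offcut travels (infeed deck at -x, flap at x = 0, bin at +x), +y left of that way, z up. The deck is a flat grey board 110 mm above the bench, x -230 to +20 mm, y -100 to +100 mm
- fence_face (a point): Point on top of the fence's guiding face, at chute x = -120, y = -40 mm; axes as the chute's. The fence is a wooden strip on the deck, 22 mm high, 18 mm thick, from chute x = -230 to -15 mm, flush with the inner face of the flap's -y cheek. Behind it is a ledge of the deck 42 mm wide
- bin (a point): Middle of the bin's floor, 10 mm above the bench. Open-topped plywood bin past the flap, inside 84 mm wide and reaching to chute x = 248 mm, walls 130 mm above the bench; steel slide at its near end
- offcut: Pale wooden block, 100 long (its x) x 50 wide (its y) x 30 mm high, 0.09 to 0.16 kg, lying loose on the deck between the fence and the deck's +y edge, turned by up to 0.3 rad from the lane. Origin at the centre of its underside. It slides on the deck when pushed with about 1 N
- flap (a joint): Angle of the red flap in rad: 0 hanging straight down (shut, against its stop), up to 1.45 swung up towards the bin. Flap panel 74 wide x 5 thick x 64 mm high, 35 g, free on its hinge rod: it gives way to a push of less than 1 N towards the bin only, and falls shut by its own weight
- flap_hinge (a point): Centre of the flap's 8 mm hinge rod at chute x = 0, 72 mm above the deck; axes as the chute's. The rod spans two wooden cheeks (chute x -25 to +25 mm, inner faces at y = -40 and +40 mm, 14 mm thick, tops 78 mm above the deck): an opening 80 mm wide. Nothing else is above it
- flap_edge (a point): Middle of the flap's lower edge; 4 mm above the deck when shut
- drop_edge (a point): Middle of the drop edge at the deck's end, 20 mm beyond the hinge rod, deck height. From it a polished steel slide falls at 41 degrees into the bin. The offcut tips and slides down by itself soon after its middle passes this edge, when its rear end is still about 30 mm short of the hinge rod; push on until it goes
- pencil: Red carpenter's pencil, 140 x 9 x 8 mm, lying along the ledge behind the fence, origin at the centre of its underside. Leave alone
- tape: Yellow tape measure, 66 x 36 x 60 mm high, on the bench beside the bin. Origin at the centre of its underside. Leave alone
- screws: Glass screw jar with a steel cap, 64 mm wide, 75 mm high, on the bench on the other side of the bin. Origin at the centre of its underside. Leave alone
- square: Try square, stock 120 x 22 x 18 mm of dark wood, steel blade 200 mm, flat on the bench to the left. Origin at the centre of the stock's underside. Leave alone
- glue: White glue bottle, 60 mm wide, 170 mm high, on the bench to the right. Origin at the centre of its underside. Leave alone
- screwdriver: Screwdriver with a wooden handle, about 200 mm long, origin below its middle, lying on the bench to the right. Leave alone
- mallet: Wooden mallet lying on the bench at the far right, handle 230 mm long, head 75 x 110 x 60 mm. Origin on the bench below the middle of the handle. Leave alone

How it is judged (in metres and radians):
On the way, in this order (a step that is already met when the one before it is completed fails the run):
1. the offcut's front end is under the opened flap (value of joint flap above 0.3 rad and x of offcut in the frame of chute between -0.045 and 0.05 m), for 0.05 s.
2. the offcut has passed the drop edge and gone down into the bin (x of offcut in the frame of chute above 0.065 m and z of offcut in the frame of chute below 0.095 m), for 0.05 s.
At the end, for the whole second after the job is handed in: The offcut rests inside the bin, its origin at least 45 mm beyond the drop edge and 15 mm below deck height; the flap hangs shut (below 0.06 rad) (all of step 2 and value of joint flap below 0.06 rad and x of offcut in the frame of chute below 0.25 m and y of offcut in the frame of chute between -0.05 and 0.05 m and linear speed of offcut below 0.02 m/s); the robot touches nothing.
It fails at once if the offcut is lifted more than 18 mm off the deck (z of offcut in the frame of chute above 0.128 m).
It fails at once if the offcut is gripped hard or rammed (more than 30 N from the fingers) (contact force between the fingers and offcut above 30 N).
It fails at once if the flap is forced (more than 15 N from the fingers or arm) (contact force between any of the fingers, the arm and flap above 15 N).
It fails at once if a bystander is moved more than 25 mm (distance of any of pencil, tape, screws, square, glue, screwdriver, mallet from where it was at the start of the episode above 0.025 m).
It also fails if it takes over 53 s, if anything falls off the work surface, if the arm or the gripper's body presses on something with over 40 N, if the wrist force passes 120 N, or if a joint passes its speed limit or range.

## Working session

There is one attempt and no reset: what is moved stays moved. The work goes in short steps, Python scripts to look and compute and a shell command to move; the robot and the scene stay as the last step left them, time stands still between calls to the robot, and variables do not carry over. Pictures are saved under pics/ and viewed, about 8 in all and at most 12, crops included, and the job is handed in when it is done.

```bash
mkdir -p pics
cat > h.py <<'E'
import numpy as np, cv2
from plant import r
def K(ci):
    f=210/np.tan(np.radians(ci["fovy"])/2); return np.array([[f,0,ci["cx"]],[0,f,ci["cy"]],[0,0,1]])
def cloud(cam,depth,mask,ci=None):
    ci=ci or r.camera_info(cam); v,u=np.nonzero(mask&(depth>0)); z=depth[v,u]
    n=cv2.undistortPoints(np.c_[u,v].astype(np.float64)[:,None],K(ci),np.array(ci["dist_coeffs"],float))[:,0]
    P=np.c_[n*z[:,None],z,np.ones(len(z))]
    return (P@np.linalg.inv(np.array(ci["camera_from_world"])).T)[:,:3]
E
python3 - <<'E'
from h import *
print(r.get_state())
for c in ("scene","side"):
    im,d=r.capture(c); cv2.imwrite(f"pics/{c}.png",im); np.savez(f"{c}.npz",im=im,d=d)
    for q in ("offcut","flap","chute","pencil"):
        m=r.masks_of(q,c)
        for k in m[:2]:
            p=cloud(c,d,k["pixels"]); 
            print(c,q,round(k["score"],2),k["rect"],len(p), *(np.percentile(p,[5,50,95],axis=0).round(3).tolist() if len(p) else []))
            if q=="offcut" and k is m[0] and len(p):
                t=p[p[:,2]>np.percentile(p[:,2],95)-.006]; print(cv2.minAreaRect((t[:,:2]*1000).astype(np.float32)), np.median(t[:,2]))
E
```

```text
{'time_s': 0.0, 'joints': array([ 1.65074004e+01,  2.05902973e+01,  6.32620976e-01, -2.00663473e-02,
       -7.01364292e+01, -1.65070114e+01]), 'qd': array([ 0.07975141, -0.16544399,  0.00901801,  0.0055686 ,  0.08184726,
       -0.14749677]), 'joint_torque': array([-8.00930356e-04, -5.82726967e+01,  2.93058443e+01,  6.99745238e+00,
        6.93249181e-03, -2.06530804e-04]), 'tcp_pos': array([ 6.74438049e-01, -3.11755197e-05,  1.91327001e-01]), 'eef_rot': array([  95.17370011,   89.90402181, -174.83274449]), 'contact_force': array([-0.33581093, -0.22476517,  1.0910455 ]), 'moment': array([0.02466092, 0.04158143, 0.00231973]), 'gripper_width': 0.08778058804042004}
scene offcut 0.89 [204.3, 199.4, 237.5, 218.5] 447 [0.53, -0.261, 0.115] [0.562, -0.213, 0.137] [0.579, -0.17, 0.142]
((553.138427734375, -218.61073303222656), (52.982765197753906, 100.89437103271484), 4.5747971534729) 0.13936134853122972
scene offcut 0.47 [189.3, 191.8, 329.3, 291.1] 5799 [0.502, -0.277, 0.012] [0.643, -0.029, 0.097] [0.679, 0.176, 0.13]
scene chute 0.67 [184.4, 190.2, 332.3, 292.2] 6155 [0.504, -0.274, 0.0
[... 291 characters left out ...]
 offcut 0.27 [400.4, 197.6, 436.2, 272.4] 1151 [0.488, -0.548, 0.015] [0.706, -0.516, 0.045] [0.768, -0.455, 0.065]
side flap 0.63 [287.1, 178.3, 299.7, 195.9] 131 [0.546, -0.076, 0.124] [0.598, -0.071, 0.173] [0.628, -0.059, 0.191]
side flap 0.5 [370.5, 220.5, 398.2, 264.7] 668 [0.475, -0.437, 0.007] [0.486, -0.411, 0.09] [0.513, -0.385, 0.171]
side chute 0.29 [225.6, 166.2, 368.3, 258.7] 6922 [0.462, -0.287, 0.011] [0.549, -0.083, 0.107] [0.656, 0.172, 0.153]
side pencil 0.41 [310.6, 187.0, 344.4, 198.4] 61 [0.639, -0.223, 0.115] [0.65, -0.164, 0.119] [0.666, -0.101, 0.124]
side pencil 0.21 [372.2, 221.6, 396.8, 266.0] 674 [0.476, -0.437, 0.005] [0.487, -0.41, 0.089] [0.513, -0.383, 0.171]
```

View pics/scene.png

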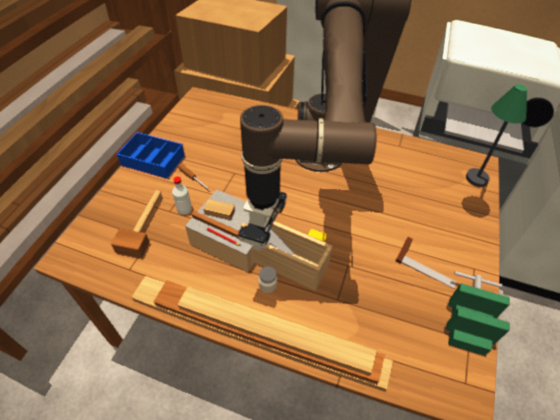

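View pics/side.png

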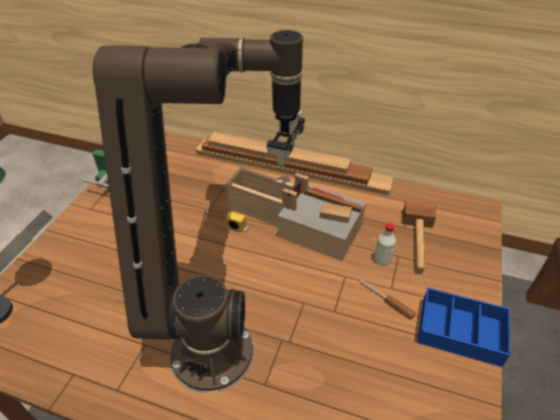

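The chute runs from its deck at about y -0.28 to its bin at about +0.18. In the scene view the offcut is at (220,209), the pencil at (222,235) and the gripper hides the flap at (255,225). In the side view the offcut is at (336,212), the pencil at (327,193) and the cheeks at (292,190). Next I'll fit the chute pose from the depth data.

Run:
```python
from h import *
from scipy.spatial.transform import Rotation as R
print(R.from_euler('xyz',r.get_state()["eef_rot"],degrees=True).as_matrix().round(2).tolist())
full=np.ones((420,560),bool); C=[]
for c in ("scene","side"):
    z=np.load(c+".npz"); C.append(cloud(c,z["d"],full))
P=np.vstack(C)
b=(P[:,0]>.4)&(P[:,0]<.8)&(P[:,1]>-.4)&(P[:,1]<.3)
P=P[b]
dk=P[(P[:,2]>.102)&(P[:,2]<.118)&(P[:,1]<-.09)]
print("deck",len(dk),cv2.minAreaRect((dk[:,:2]*1000).astype(np.float32)))
# top view height map, 2.5mm px, rows = world x down, cols = world y; 
H=np.zeros((160,280),np.float32)
i=((P[:,0]-.4)/.0025).astype(int);j=((P[:,1]+.4)/.0025).astype(int)
k=(i>=0)&(i<160)&(j>=0)&(j<280); np.maximum.at(H,(i[k],j[k]),np.clip(P[k,2],0,.2))
H=cv2.dilate(H,np.ones((3,3)))
im=cv2.applyColorMap((H/.2*255).astype(np.uint8),cv2.COLORMAP_JET)
cv2.imwrite("pics/h.png",cv2.resize(im,None,fx=2.8,fy=2.8,interpolation=0))
```

```text
[[-0.0, -1.0, 0.0], [0.0, 0.0, 1.0], [-1.0, 0.0, 0.0]]
deck 3191 ((561.557373046875, -242.08987426757812), (333.01898193359375, 211.2602996826172), 81.90379333496094)
```

View pics/h.png

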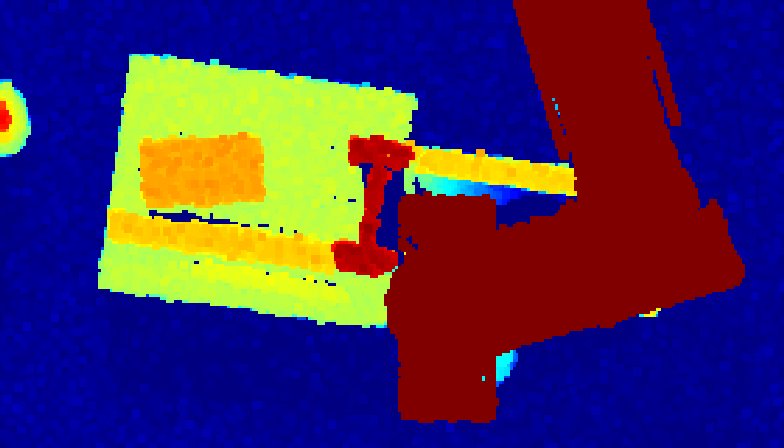

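The height map shows the deck and fence turned about 8° (chute yaw about 82°). The cheeks are at (381,152) and (365,257), 95 mm apart, which puts the hinge at about (0.583, -0.067). The offcut is at about chute (-157, +9) with a yaw of about 0.22, and the glue bottle is at the left edge of the map. I'll raise the tool, turn it to the chute axes, and move behind the offcut.

```bash
python3 -m creep '[[0,0,0,-3,0,0,10],[0,0,0,-3,0,0,10],[0.07,0,0,0,0,0,10],[0.07,0,0,0,0,0,10]]' 5 && python3 -m creep '[[0,0,0,0,1,-3,10],[0,0,0,0,1,-4,10],[0,0,0,0,1,-4,10],[0,0,0,0,1,-4,10],[0,0,0,0,1,-4,10],[0,0,0,0,1,-4,10],[0,0,0,0,1,-4,10],[0,0,0,0,1,-3,10]]' && python3 -m creep '[[0,0,0,0,0.4,-2,10],[0,0,0,0,0,0,10],[0,0,0,0,0,0,10]]'
cat > m.py <<'E'
from h import *
import sys
from scipy.spatial.transform import Rotation as R
full=np.ones((420,560),bool); C=[]
for c in ("scene","side"):
    im,d=r.capture(c); C.append(cloud(c,d,full)); cv2.imwrite(f"pics/{sys.argv[1]}_{c}.png",im)
    for k in r.masks_of("offcut",c)[:1]:
        p=C[-1][:0]; p=cloud(c,d,k["pixels"]); t=p[abs(p[:,2]-.14)<.006]
        if len(t)>20: print(c,"offcut",round(k["score"],2),cv2.minAreaRect((t[:,:2]*1000).astype(np.float32)))
P=np.vstack(C); P=P[(P[:,0]>.4)&(P[:,0]<.8)&(P[:,1]>-.45)&(P[:,1]<.25)]
H=np.zeros((160,280),np.float32)
i=((P[:,0]-.4)/.0025).astype(int);j=((P[:,1]+.45)/.0025).astype(int)
np.maximum.at(H,(np.clip(i,0,159),np.clip(j,0,279)),np.clip(P[:,2],0,.2)); np.save("H.npy",H)
im=cv2.applyColorMap((cv2.dilate(H,np.ones((3,3)))/.2*255).astype(np.uint8),cv2.COLORMAP_JET)
cv2.imwrite(f"pics/{sys.argv[1]}.png",cv2.resize(im,None,fx=2.8,fy=2.8,interpolation=0))
ck=P[(P[:,2]>.178)&(P[:,2]<.196)&(P[:,0]>.52)&(P[:,0]<.65)&(P[:,1]>-.12)&(P[:,1]<-.02)]
print("cheeks",len(ck),cv2.minAreaRect((ck[:,:2]*1000).astype(np.float32)))
s=r.get_state(); print(s["time_s"],s["tcp_pos"].round(4),s["gripper_width"],s["contact_force"].round(1))
print(R.from_euler('xyz',s["eef_rot"],degrees=True).as_matrix().round(3).tolist())
o=np.array([.583,-.067]); a=np.radians(82); M=np.array([[np.cos(a),np.sin(a)],[-np.sin(a),np.cos(a)]])
print("tcp in chute mm",(M@(s["tcp_pos"][:2]-o)*1000).round(1))
E
python3 m.py a
```

```text
time_s: 0.9
tcp_pos: [0.6755, 0.0001, 0.2537]
eef_rot: [-66.4, 89.9, 15.4]
contact_force: [0.2, -0.3, -0.6]
gripper_width: 0.0613
time_s: 1.7
tcp_pos: [0.5528, -0.2879, 0.2524]
eef_rot: [-138.9, 90.0, -56.9]
contact_force: [-0.2, 0.4, -0.1]
gripper_width: 0.0089
time_s: 2.0
tcp_pos: [0.547, -0.3055, 0.2523]
eef_rot: [-36.8, 90.0, 45.1]
contact_force: [-0.7, 0.3, 0.3]
gripper_width: 0.0087
scene offcut 0.9 ((552.8451538085938, -219.15487670898438), (55.12590408325195, 102.07889556884766), 3.404381513595581)
side offcut 0.67 ((550.664794921875, -221.10726928710938), (57.4410400390625, 101.45623779296875), 1.5886616706848145)
cheeks 408 ((586.03662109375, -66.35584259033203), (53.57004165649414, 117.42979431152344), 82.038818359375)
2.2 [ 0.5476 -0.3044  0.2523] 0.009179037490773116 [ 1.4  0.  -0.8]
[[0.0, -0.99, 0.138], [-0.0, 0.138, 0.99], [-1.0, -0.0, 0.0]]
tcp in chute mm [-240.     2.1]
```

View pics/a.png

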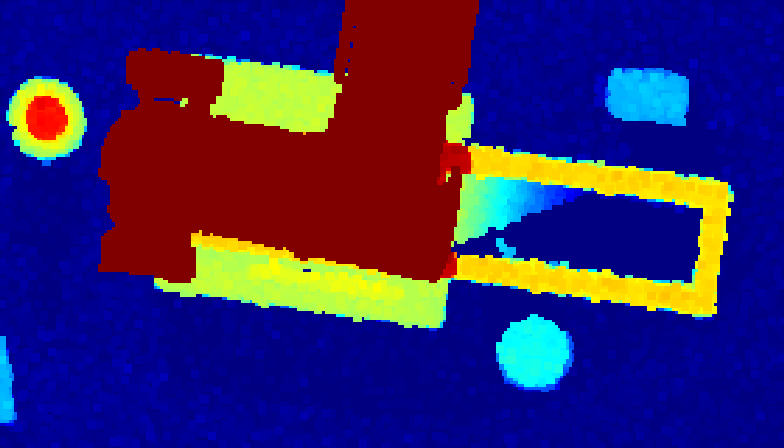

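The map clears the bin and shows it is straight. The glue bottle is at (45,118), its near edge about 30 mm behind the gripper body. The bin axis puts the tool about 4 mm left of the lane's middle, which is fine. I'll descend and then start pushing.

```bash
python3 -m creep '[[0,0,0,3,0,0,10],[0,0,0,3,0,0,10],[0,0,0,3,0,0,10],[0,0,0,2,0,0,10],[0,0,0,1.3,0,0,10],[0,0,0,0,0,0,10],[0,0,0,0,0,0,10]]' && python3 -m creep '[[0,0,0,0,0,0.5,10],[0,0,0,0,0,0.5,10],[0,0,0,0,0,0.5,10],[0,0,0,0,0,0.5,10],[0,0,0,0,0,0.5,10],[0,0,0,0,0,0.5,10],[0,0,0,0,0,0.5,10],[0,0,0,0,0,0.5,10]]' && python3 -m creep '[[0,0,0,0,0,0.5,10],[0,0,0,0,0,0.5,10],[0,0,0,0,0,0.5,10],[0,0,0,0,0,0.5,10],[0,0,0,0,0,0.5,10],[0,0,0,0,0,0.5,10],[0,0,0,0,0,0.5,10],[0,0,0,0,0,0,10]]' 
python3 m.py b
```

```text
time_s: 2.9
tcp_pos: [0.5478, -0.3051, 0.1301]
eef_rot: [-123.3, 90.0, -41.3]
contact_force: [0.0, -0.1, 0.6]
gripper_width: 0.0088
time_s: 3.7
tcp_pos: [0.5528, -0.2651, 0.1293]
eef_rot: [-177.3, 90.0, -95.3]
contact_force: [-0.1, -0.5, 0.1]
gripper_width: 0.0085
time_s: 4.5
tcp_pos: [0.5577, -0.2303, 0.1293]
eef_rot: [-61.2, 90.0, 20.8]
contact_force: [0.3, 0.5, 0.1]
gripper_width: 0.0088
scene offcut 0.7 ((618.5714721679688, -151.64010620117188), (97.5019302368164, 265.518310546875), 13.762508392333984)
side offcut 0.75 ((549.5571899414062, -221.65933227539062), (53.829280853271484, 100.04402923583984), 6.268492221832275)
cheeks 418 ((585.6024169921875, -65.94676208496094), (52.60654830932617, 119.52825927734375), 81.26968383789062)
4.7 [ 0.5576 -0.231   0.1293] 0.008851861337966614 [ 0.5 -0.4  0. ]
[[-0.0, -0.99, 0.14], [-0.0, 0.14, 0.99], [-1.0, 0.0, -0.0]]
tcp in chute mm [-165.9    2.3]
```

Run:
```python
import cv2,numpy as np
a=cv2.imread("pics/b_scene.png")[160:300,160:340];b=cv2.imread("pics/b_side.png")[140:280,220:400]
cv2.imwrite("pics/b2.png",cv2.resize(np.hstack([a,b]),None,fx=2.2,fy=2.2,interpolation=cv2.INTER_CUBIC))
```

```text
(no output)
```

View pics/b2.png

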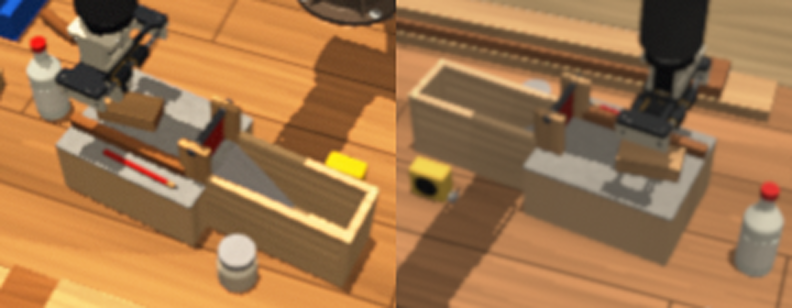

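The offcut looks unmoved in both crops, at scene (221,209) and side (335,212), although the TCP is reported inside its footprint. I need to resolve that before pushing on.

Run:
```python
from h import *
s=r.get_state(); print(s["tcp_pos"],s["contact_force"].round(2))
out=[]
for c,(x0,y0) in (("scene",(170,150)),("side",(270,130))):
    im,d=r.capture(c); ci=r.camera_info(c); T=np.array(ci["camera_from_world"])
    for p,col in ((s["tcp_pos"],(0,255,0)),(np.array([.5525,-.220,.14]),(255,0,0))):
        px=cv2.projectPoints(p[None],cv2.Rodrigues(T[:3,:3])[0],T[:3,3],K(ci),np.array(ci["dist_coeffs"],float))[0].ravel()
        print(c,px.round(1), "depth exp",(T[:3,:3]@p+T[:3,3])[2].round(3),"meas",d[int(px[1]),int(px[0])])
        cv2.circle(im,tuple(int(round(v)) for v in px),1,col,-1)
    out.append(cv2.resize(im[y0:y0+100,x0:x0+100],(400,400),interpolation=0))
    m=r.masks_of("offcut",c)
    for k in m[:2]:
        p=cloud(c,d,k["pixels"]); print(c,k["score"],k["rect"],np.percentile(p,[5,50,95],axis=0).round(3).tolist())
cv2.imwrite("pics/c.png",np.hstack(out))
```

```text
[ 0.55760934 -0.23099857  0.12926824] [ 0.51 -0.44  0.03]
scene [215.4 208.5] depth exp 1.423 meas 1.4080614
scene [218.6 206.3] depth exp 1.416 meas 1.4165448
scene 0.65 [203.4, 204.1, 235.0, 222.0] [[0.531, -0.251, 0.116], [0.566, -0.206, 0.137], [0.58, -0.17, 0.143]]
side [337.8 211.1] depth exp 1.576 meas 1.5638762
side [334.6 209.1] depth exp 1.568 meas 1.5706838
side 0.77 [317.0, 202.6, 352.2, 222.8] [[0.525, -0.268, 0.116], [0.534, -0.224, 0.139], [0.567, -0.177, 0.144]]
```

View pics/c.png

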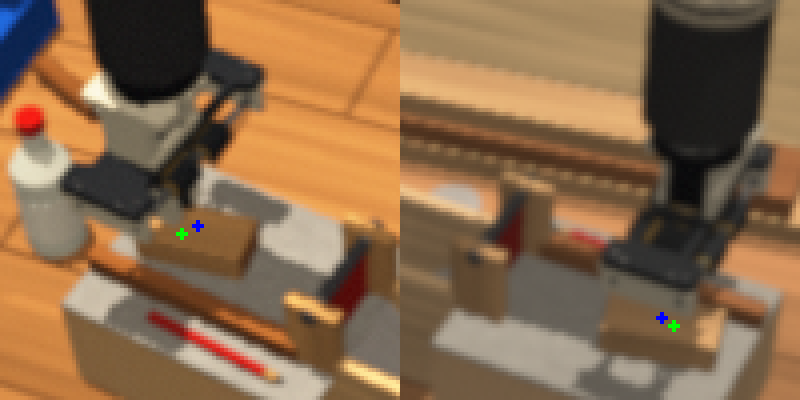

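Run:
```python
from h import *
s=r.get_state(); full=np.ones((420,560),bool)
ex=np.array([.14,.99]); ey=np.array([-.99,.14])
for c in ("scene","side","wrist"):
    im,d=r.capture(c); cv2.imwrite(f"pics/d_{c}.png",im)
    P=cloud(c,d,full); q=P[:,:2]-s["tcp_pos"][:2]; a=q@ex*1000; b=q@ey*1000
    k=(abs(a)<70)&(abs(b)<60)&(P[:,2]>.1)
    print(c, "z bins: n, range along, range across")
    for z in np.arange(.105,.215,.01):
        j=k&(abs(P[:,2]-z)<.005)
        if j.sum()>3: print(round(z,3),j.sum(),np.percentile(a[j],[2,50,98]).round(),np.percentile(b[j],[2,50,98]).round())
```

```text
scene z bins: n, range along, range across
0.105 133 [-60.  47.  69.] [-31. -12.  59.]
0.115 122 [-54.  28.  69.] [-58. -19.  56.]
0.125 103 [-57.  15.  63.] [-59. -23.  31.]
0.135 278 [-48.  21.  65.] [-59.  -6.  35.]
0.145 64 [-18.  25.  59.] [-20.   3.  33.]
0.165 9 [-8.  9. 13.] [-20.   5.  17.]
0.175 28 [-6. 10. 13.] [-23. -14.  17.]
0.185 11 [-1. 10. 12.] [-21. -13.  14.]
0.195 5 [ 5. 11. 12.] [-22. -19. -15.]
0.205 4 [ 8. 12. 13.] [-27. -22. -19.]
side z bins: n, range along, range across
0.105 158 [-64. -30.  68.] [-45.  35.  59.]
0.115 304 [-63. -26.  67.] [-46.  32.  57.]
0.125 110 [-63. -18.  52.] [-59.  22.  39.]
0.135 184 [-59.  -9.  51.] [-57.   7.  40.]
0.145 179 [-39.   3.  56.] [-21.  14.  37.]
wrist z bins: n, range along, range across
0.105 11522 [-61. -41.   6.] [-43.  19.  59.]
0.115 2744 [-61. -39.   5.] [-44.   0.  58.]
0.125 913 [-62. -37.  -0.] [-56. -44.  17.]
0.135 10867 [-58. -21.  54.] [-59.  -7.  24.]
0.145 1199 [-38. -18.  53.] [-22.   1.  24.]
0.165 162 [-11.  -9.  -8.] [-14.  -1.  13.]
0.175 435 [-11. -10.  -2.] [-14.  -5.  12.]
0.185 455 [-11.  -9.  -5.] [-13.   4.  11.]
0.195 277 [-11.  -9.  10.] [-11.   4.  10.]
0.205 751 [-2.  4. 10.] [-9. -5.  8.]
```

View pics/d_wrist.png

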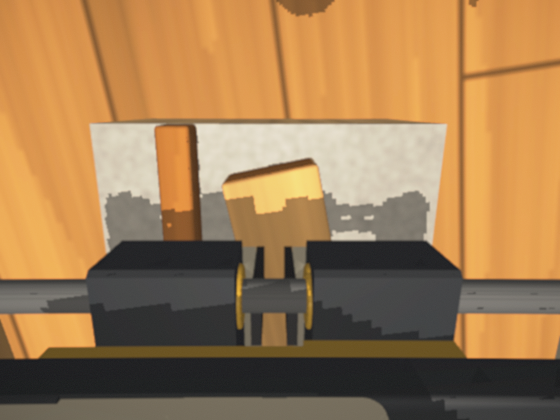

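In the wrist view the fingers (around (275,280)) hang over the offcut (275,205). The depth data puts the finger ends at about z 0.157, so they are some 28 mm above the reported TCP. I'll check the first images to see whether that also held with the fingers open.

Run:
```python
from h import *
full=np.ones((420,560),bool)
for c in ("scene","side"):
    z=np.load(c+".npz"); P=cloud(c,z["d"],full); q=(P-[.6744,0,.1913])*1000
    for lo in range(-40,110,10):
        j=(abs(q[:,0])<110)&(abs(q[:,1])<50)&(q[:,2]>=lo)&(q[:,2]<lo+10)
        if j.sum()>2: print(c,lo,j.sum(),"across x",np.percentile(q[j,0],[2,50,98]).round(),"along y",np.percentile(q[j,1],[2,50,98]).round())
# current, relative to tcp, higher part
s=r.get_state(); ex=np.array([.14,.99]); ey=np.array([-.99,.14])
for c in ("scene","side"):
    im,d=r.capture(c); P=cloud(c,d,full); q=P-s["tcp_pos"]; a=q[:,:2]@ex*1000; b=q[:,:2]@ey*1000; h=q[:,2]*1000
    for lo in range(15,130,10):
        j=(abs(a)<50)&(abs(b)<110)&(h>=lo)&(h<lo+10)
        if j.sum()>2: print("now",c,lo,j.sum(),"along",np.percentile(a[j],[2,50,98]).round(),"across",np.percentile(b[j],[2,50,98]).round())
```

```text
scene 30 5 across x [-37.  60.  61.] along y [-5. -0. 11.]
scene 40 17 across x [-44.  60.  62.] along y [-8.  2. 11.]
scene 50 11 across x [-44.  60.  62.] along y [-10.   5.  11.]
scene 60 3 across x [-57. -43. -41.] along y [ 8. 10. 12.]
scene 70 6 across x [-58. -48. -43.] along y [10. 11. 12.]
scene 90 4 across x [-42.  88.  89.] along y [-31.  19.  35.]
scene 100 79 across x [-83.  88.  90.] along y [-35.  15.  39.]
side 30 5 across x [-57. -44.  58.] along y [-11.  -9.   3.]
side 40 18 across x [-62. -55.  51.] along y [-13.  -7.   9.]
side 50 24 across x [-63. -57.  51.] along y [-14.  -8.  11.]
side 60 19 across x [-62. -59.  49.] along y [-13.  -2.   9.]
side 70 18 across x [-65. -59.  54.] along y [-12.  -2.  10.]
side 80 11 across x [-64.  42.  57.] along y [-13.  -9.   3.]
side 90 6 across x [-81.  47.  61.] along y [-13. -12.  21.]
side 100 55 across x [-90. -85.  78.] along y [-40. -12.  35.]
now scene 35 17 along [-7.  9. 12.] across [-22.   4.  21.]
now scene 45 24 along [-4. 10. 13.] across [-22. -13.  16.]
now scene 55 10 along [ 1. 11. 12.] across [-24. -20.  11.]
now scene 65 4 along [ 7. 10. 13.] across [-24. -22. -15.]
now scene 95 38 along [-29.  13.  40.] across [-90. -86.  82.]
now scene 105 103 along [-34.  30.  40.] across [-91. -35.  82.]
now scene 115 153 along [-6. 30. 40.] across [-94.  -6.  80.]
now scene 125 77 along [-34.  25.  40.] across [-98. -34.  87.]
now side 15 23 along [-44.  -2.  41.] across [-10.  16.  36.]
now side 95 27 along [-37.  -9.  32.] across [-85.  85.  88.]
now side 105 90 along [-40. -22.  34.] across [-84.  84.  90.]
now side 115 170 along [-40. -27.  35.] across [-83.  14.  89.]
now side 125 134 along [-40.  -6.  36.] across [-70.  33.  96.]
```

Both measurements agree. The gripper body starts about 97 mm above the reported TCP instead of 66 mm, so the real fingertips sit about 31 mm short of the reported TCP along tool x. The fingers passed over the block without touching it. I'll back off behind the block and descend the extra 32 mm.

```bash
python3 -m creep '[[0,0,0,0,0,-2,10],[0,0,0,0,0,-2,10],[0,0,0,0,0,-2,10],[0,0,0,0,0,-1.4,10],[0,0,0,0,0,0,10],[0,0,0,0,0,0,10]]' && python3 -m creep '[[0,0,0,1,0,0,10],[0,0,0,1,0,0,10],[0,0,0,1,0,0,10],[0,0,0,0.2,0,0,10],[0,0,0,0,0,0,10]]' && python3 -m creep '[[0,0,0,0,0,0.5,10],[0,0,0,0,0,0.5,10],[0,0,0,0,0,0.5,10],[0,0,0,0,0,0.5,10],[0,0,0,0,0,0.5,10],[0,0,0,0,0,0.5,10],[0,0,0,0,0,0.5,10],[0,0,0,0,0,0.5,10]]' 
python3 m.py e
python3 - <<'E'
import cv2,numpy as np
a=cv2.imread("pics/e_scene.png")[140:260,160:280];b=cv2.imread("pics/e_side.png")[130:250,250:370]
cv2.imwrite("pics/e2.png",cv2.resize(np.hstack([a,b]),None,fx=3.3,fy=3.3,interpolation=cv2.INTER_CUBIC))
E
```

```text
time_s: 5.75
tcp_pos: [0.5471, -0.3043, 0.1291]
eef_rot: [45.9, 90.0, 127.8]
contact_force: [0.1, -0.4, -0.2]
gripper_width: 0.0088
time_s: 6.25
tcp_pos: [0.5469, -0.3039, 0.0964]
eef_rot: [87.6, 89.9, 169.6]
contact_force: [0.3, -0.2, -0.2]
gripper_width: 0.0087
time_s: 7.05
tcp_pos: [0.5529, -0.2642, 0.0974]
eef_rot: [-152.3, 90.0, -70.3]
contact_force: [0.5, -1.7, 0.4]
gripper_width: 0.0088
scene offcut 0.61 ((560.8658447265625, -202.26585388183594), (52.493324279785156, 108.55179595947266), 0.6751648783683777)
side offcut 0.56 ((560.1478271484375, -190.89735412597656), (57.801361083984375, 77.894287109375), 1.5451748371124268)
cheeks 417 ((585.2742309570312, -65.85338592529297), (53.38447952270508, 119.40656280517578), 82.1854476928711)
7.25 [ 0.5529 -0.2643  0.0972] 0.00897615482171989 [1.  0.4 0.5]
[[-0.0, -0.99, 0.139], [0.0, 0.139, 0.99], [-1.0, 0.0, 0.0]]
tcp in chute mm [-199.6    2.3]
```

View pics/e2.png

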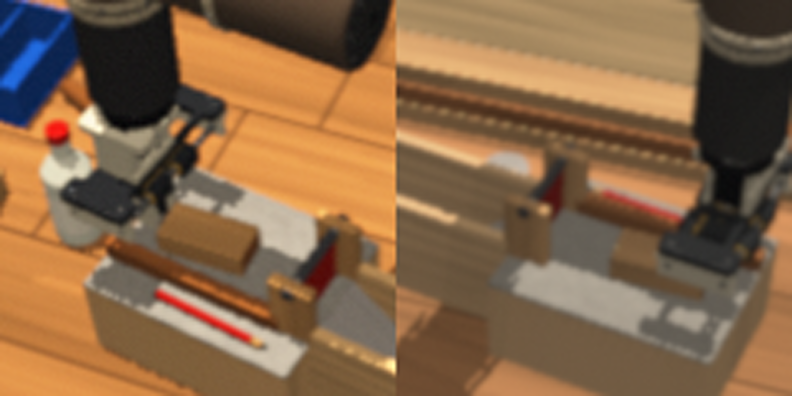

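Contact is made at 1.7 N. The offcut has moved and is lining up with the lane (scene crop (210,238)), with the fingers behind it. I'll push on with a slight backward tilt to clear the cheeks.

```bash
python3 -m creep '[[0,0,0,0,0,0.5,10],[0,0,0,0,0,0.5,10],[0,0,0,0,0,0.5,10],[0,0,0,0,0,0.5,10],[0,-0.05,0,0,0,0.6,10],[0,-0.05,0,0,0,0.6,10],[0,-0.05,0,0,0,0.6,10],[0,-0.05,0,0,0,0.6,10]]' && python3 -m creep '[[0,0,0,0.1,0,0.5,10],[0,0,0,0.1,0,0.5,10],[0,0,0,0.1,0,0.5,10],[0,0,0,0.1,0,0.5,10],[0,0,0,0.1,0,0.5,10],[0,0,0,0,0,0,10]]'
python3 m.py f
python3 - <<'E'
import cv2,numpy as np
a=cv2.imread("pics/f_scene.png")[140:260,160:280];b=cv2.imread("pics/f_side.png")[130:250,250:370]
cv2.imwrite("pics/f2.png",cv2.resize(np.hstack([a,b]),None,fx=3.3,fy=3.3,interpolation=cv2.INTER_CUBIC))
E
```

```text
time_s: 8.05
tcp_pos: [0.5593, -0.2203, 0.0992]
eef_rot: [-0.1, 78.4, 81.9]
contact_force: [-0.2, -0.4, 0.3]
gripper_width: 0.0087
time_s: 8.65
tcp_pos: [0.5626, -0.1946, 0.0992]
eef_rot: [0.0, 78.5, 82.1]
contact_force: [0.1, 0.3, 0.1]
gripper_width: 0.009
scene offcut 0.86 ((574.4231567382812, -140.91647338867188), (101.178466796875, 53.367862701416016), 81.79580688476562)
cheeks 419 ((585.3577880859375, -65.76412963867188), (53.79012680053711, 124.85972595214844), 82.32102966308594)
8.85 [ 0.5625 -0.1958  0.0991] 0.008646627065412771 [ 0.   0.7 -0.4]
[[0.028, -0.99, 0.137], [0.197, 0.139, 0.97], [-0.98, 0.0, 0.199]]
tcp in chute mm [-130.3    2.3]
```

View pics/f2.png

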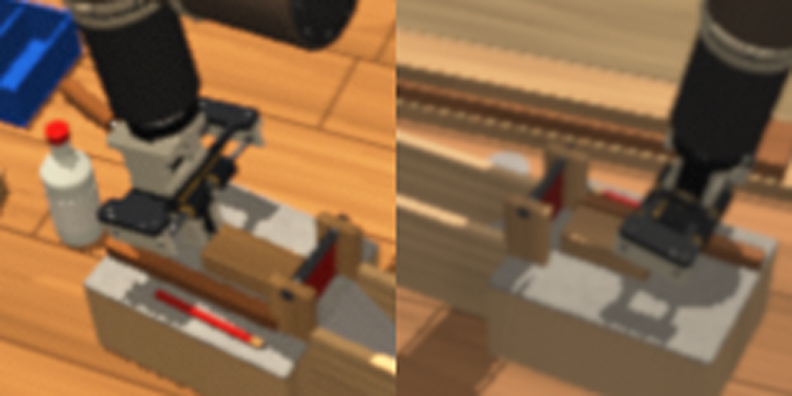

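The offcut is now aligned at 81.8° and centred (y about 0), with its front about 25 mm short of the flap; the pencil is unmoved. I'll keep pushing through the flap.

```bash
python3 -m creep '[[0,0,0,0.1,0,0.5,10],[0,0,0,0.1,0,0.5,10],[0,0,0,0.1,0,0.5,10],[0,0,0,0.1,0,0.5,10],[0,0,0,0.1,0,0.5,10],[0,0,0,0.1,0,0.5,10],[0,0,0,0.1,0,0.5,10],[0,0,0,0.1,0,0.5,10]]' && python3 -m creep '[[0,0,0,0.1,0,0.5,10],[0,0,0,0.1,0,0.5,10],[0,0,0,0.1,0,0.5,10],[0,0,0,0.1,0,0.5,10],[0,0,0,0.1,0,0.5,10],[0,0,0,0,0,0,10]]'
python3 m.py g
python3 - <<'E'
import cv2,numpy as np
a=cv2.imread("pics/g_scene.png")[140:260,180:300];b=cv2.imread("pics/g_side.png")[130:250,230:350]
cv2.imwrite("pics/g2.png",cv2.resize(np.hstack([a,b]),None,fx=3.3,fy=3.3,interpolation=cv2.INTER_CUBIC))
E
```

```text
time_s: 9.65
tcp_pos: [0.5683, -0.155, 0.0992]
eef_rot: [-0.0, 78.5, 82.0]
contact_force: [0.8, -1.1, 0.0]
gripper_width: 0.0088
time_s: 10.25
tcp_pos: [0.5719, -0.1295, 0.0994]
eef_rot: [-0.0, 78.5, 82.0]
contact_force: [-0.5, 0.6, -0.3]
gripper_width: 0.0084
scene offcut 0.46 ((576.8828125, -108.09407043457031), (35.96609115600586, 52.855228424072266), 87.70965576171875)
cheeks 422 ((583.3468017578125, -65.81745147705078), (54.455406188964844, 122.13876342773438), 82.15736389160156)
10.45 [ 0.5718 -0.1302  0.0993] 0.008704213916393248 [0.8 0.4 0.1]
[[0.028, -0.99, 0.137], [0.197, 0.14, 0.97], [-0.98, -0.0, 0.199]]
tcp in chute mm [-64.2   2.2]
```

View pics/g2.png

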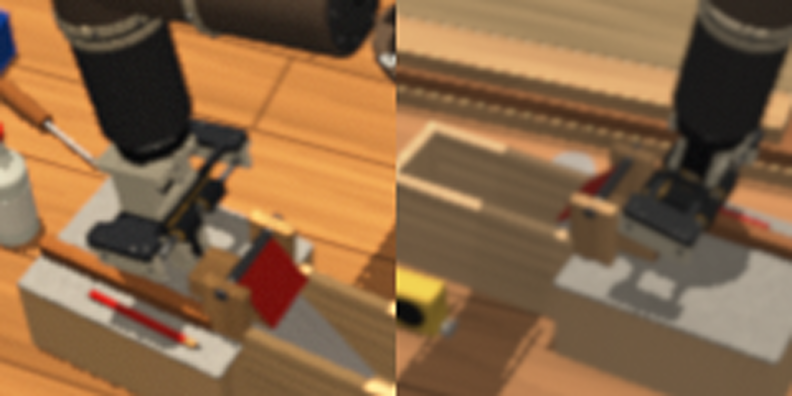

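The flap is open on top of the offcut (scene crop (275,275)), and the gripper body clears the cheeks. About 30 mm remain, so I'll go slower.

```bash
python3 -m creep '[[0,0,0,0.1,0,0.5,10],[0,0,0,0.1,0,0.5,10],[0,0,0,0.1,0,0.5,10],[0,0,0,0.1,0,0.5,10],[0,0,0,0.1,0,0.5,10],[0,0,0,0.1,0,0.5,10],[0,0,0,0,0,0.2,10],[0,0,0,0,0,0,10]]'
python3 m.py i
python3 - <<'E'
import cv2,numpy as np
a=cv2.imread("pics/i_scene.png")[160:300,210:350];b=cv2.imread("pics/i_side.png")[130:270,210:350]
cv2.imwrite("pics/i2.png",cv2.resize(np.hstack([a,b]),None,fx=2.8,fy=2.8,interpolation=cv2.INTER_CUBIC))
E
```

```text
time_s: 11.25
tcp_pos: [0.5764, -0.0975, 0.0999]
eef_rot: [-0.0, 78.5, 82.0]
contact_force: [-0.2, 0.6, -0.5]
gripper_width: 0.0087
scene offcut 0.69 ((596.0787963867188, -2.2425155639648438), (18.49213218688965, 47.331180572509766), 84.4898452758789)
side offcut 0.61 ((583.1508178710938, -53.7122802734375), (478.4403076171875, 114.81056213378906), 83.22357940673828)
cheeks 312 ((582.8787841796875, -71.46891021728516), (65.3488540649414, 121.38023376464844), 81.38211059570312)
11.45 [ 0.5763 -0.098   0.0997] 0.008732924425026656 [0.5 0.4 0.1]
[[0.028, -0.99, 0.137], [0.197, 0.14, 0.97], [-0.98, 0.0, 0.199]]
tcp in chute mm [-31.6   2.3]
```

View pics/i2.png

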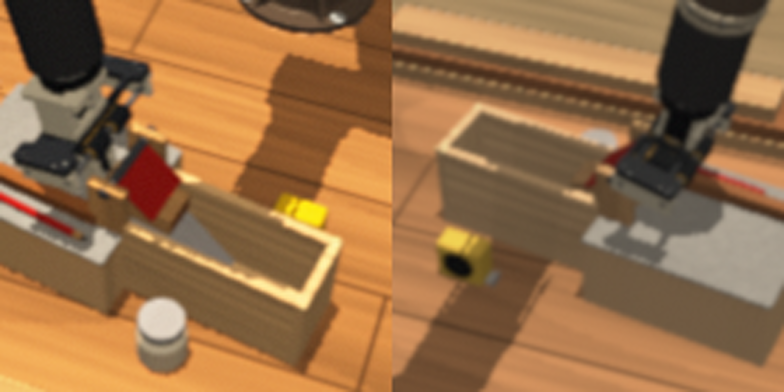

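The offcut's front overhangs the slide at (170,205), but it has not tipped yet. I'll push on in small steps and check numerically.

```bash
cat > q.py <<'E'
from h import *
o=np.array([.585,-.066]); a=np.radians(82); M=np.array([[np.cos(a),np.sin(a)],[-np.sin(a),np.cos(a)]])
s=r.get_state(); print("t",s["time_s"],"tcp",(M@(s["tcp_pos"][:2]-o)*1000).round(1),s["tcp_pos"][2].round(4),s["contact_force"].round(1))
for q in ("offcut","flap"):
  for c in ("scene","side"):
    im,d=r.capture(c); cv2.imwrite(f"pics/last_{c}.png",im)
    for k in r.masks_of(q,c)[:1]:
        p=cloud(c,d,k["pixels"])
        if len(p)>10: x=np.c_[(p[:,:2]-o)@M.T,p[:,2]]*1000; print(q,c,round(k["score"],2),len(p),np.percentile(x,[5,50,95],axis=0).round().tolist())
E
python3 -m creep '[[0,0,0,0.06,0,0.3,10],[0,0,0,0.06,0,0.3,10],[0,0,0,0.04,0,0.2,10],[0,0,0,0,0,0,10],[0,0,0,0,0,0,10],[0,0,0,0,0,0,10],[0,0,0,0,0,0,10]]'; python3 q.py
```

```text
time_s: 12.15
tcp_pos: [0.5775, -0.09, 0.0998]
eef_rot: [0.0, 78.5, 82.0]
contact_force: [-0.7, -0.6, -0.4]
gripper_width: 0.0088
t 12.15 tcp [-24.8   4.1] 0.0998 [-0.7 -0.6 -0.4]
offcut scene 0.58 237 [[68.0, -43.0, 40.0], [101.0, 9.0, 79.0], [146.0, 41.0, 128.0]]
offcut side 0.42 58 [[51.0, -27.0, 76.0], [74.0, -13.0, 90.0], [99.0, 40.0, 129.0]]
flap scene 0.61 151 [[-2.0, -28.0, 120.0], [4.0, 6.0, 169.0], [8.0, 31.0, 189.0]]
flap side 0.65 6767 [[-229.0, -52.0, 12.0], [-56.0, 51.0, 107.0], [238.0, 100.0, 133.0]]
```

The offcut has slid down to around x = 100 mm and the flap is back near vertical. I'll draw the fingers straight back along the deck (tool -z, plus tool x to hold height), then lift and check.

```bash
python3 -m creep '[[0,0,0,-0.2,0,-1,10],[0,0,0,-0.4,0,-2,10],[0,0,0,-0.4,0,-2,10],[0,0,0,-0.8,0,-2,10],[0,0,0,-2,0,-1,10],[0,0,0,-3,0,0,10],[0,0,0,-3,0,0,10],[0,0,0,0,0,0,10]]' && python3 -m creep '[[0,0,0,0,0,0,10],[0,0,0,0,0,0,10],[0,0,0,0,0,0,10],[0,0,0,0,0,0,10],[0,0,0,0,0,0,10],[0,0,0,0,0,0,10]]'
python3 q.py; sleep 0; python3 q.py
python3 - <<'E'
import cv2,numpy as np
a=cv2.imread("pics/last_scene.png")[160:300,190:330];b=cv2.imread("pics/last_side.png")[130:270,220:360]
cv2.imwrite("pics/z2.png",cv2.resize(np.hstack([a,b]),None,fx=2.8,fy=2.8,interpolation=cv2.INTER_CUBIC))
E
```

```text
time_s: 13.35
tcp_pos: [0.5658, -0.1893, 0.1845]
eef_rot: [-2.1, 78.6, 79.9]
contact_force: [0.5, 0.6, 0.7]
gripper_width: 0.0087
time_s: 13.95
tcp_pos: [0.5638, -0.1867, 0.1797]
eef_rot: [0.1, 78.5, 82.1]
contact_force: [0.0, 0.1, 0.6]
gripper_width: 0.0086
t 13.95 tcp [-122.5    4.2] 0.1797 [0.  0.1 0.6]
offcut scene 0.78 211 [[69.0, -19.0, 49.0], [98.0, 9.0, 80.0], [135.0, 27.0, 100.0]]
flap scene 0.67 139 [[-2.0, -29.0, 126.0], [4.0, 5.0, 170.0], [8.0, 32.0, 189.0]]
flap side 0.49 85 [[-8.0, -31.0, 136.0], [-3.0, -6.0, 183.0], [1.0, 28.0, 191.0]]
t 14.35 tcp [-122.6    4.2] 0.18 [ 0.4 -0.1 -0.4]
offcut scene 0.74 183 [[69.0, -13.0, 49.0], [97.0, 8.0, 81.0], [136.0, 23.0, 95.0]]
offcut side 0.51 45 [[63.0, -28.0, 79.0], [76.0, -13.0, 90.0], [97.0, 1.0, 99.0]]
flap scene 0.42 142 [[-2.0, -28.0, 121.0], [4.0, 5.0, 166.0], [8.0, 30.0, 189.0]]
```

View pics/z2.png

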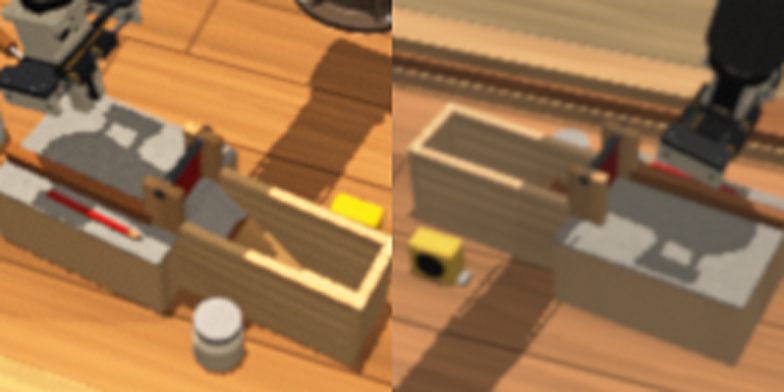

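The offcut is at rest in the bin, lying on the slide with its lower end on the floor. Its underside centre works out to about x 82, z 50 mm. The flap is shut, the fingers are clear, and the pencil, tape measure and jar are in place. I'll hand in.

```bash
python3 -c "
from plant import r
print(r.close_job())"
```

```text
the job is handed in; nothing more can be done
None
```

I pushed the offcut through the flap with nearly shut fingertips until it tipped and slid into the bin. I then drew the fingers back about 100 mm and lifted clear. I handed in at about 14.4 s; no verdict was reported.

**First pass missed:** the fingers went over the offcut without touching it. Depth images showed the real fingertips about 31 mm short of the reported TCP. I allowed for that in every later move.

**Last checks:**
- **Offcut:** it is at rest on the lower slide and bin floor. Its origin is at about chute x 80 mm, y within 10 mm of the middle, and z 50–57 mm. That is about 15 mm past the 65 mm limit, worked out from the visible faces rather than measured directly. Positions were the same in two readings 0.4 s apart.
- **Flap:** it hangs vertical within what the cameras can resolve, in the picture and in depth (x about -2 to +8 mm over its whole height). The side-camera flap detection was once clearly wrong and I ignored it.
- **Forces:** wrist readings at the end of each move never exceeded about 2 N. I did not sample within moves.
- **Bystanders:** the pencil, tape measure and jar look unmoved in the last picture. I did not re-check the try square, glue, screwdriver or mallet at the end, but no reading suggested contact with anything but the offcut.

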